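Find the high corner of the engraver bed and level it

TASK

The engraver's bed has been knocked out of level. Take the touch probe from its fork and touch its tip gently on the four ringed marks of the bed, going round clockwise (seen from above) from the near left mark, to find where the bed stands high; then hang the probe back in its fork and let go. Turn the two black hand wheels to bring the bed level to within 0.3 degrees, leaving the thread cone, the water bottle, the mallet and the jar where they are.

Things in the scene. Friction and masses are not known exactly. Their poses are not given: they have to be found in the camera images.
- probe_centre (a point): Touch probe: upright black cylinder, 32 mm diameter, 80 mm long; under it a steel collar (46 mm diameter, 8 mm thick), then a neck (18 mm, tapering) and a thin stylus with a white ball. 0.2 to 0.3 kg. It hangs upright by its collar in the fork. This point: middle of the black cylinder, z up along the probe; collar's underside 48 mm below, ball's lowest point 126 mm below, top end 46 mm above.
- probe_tip (a point): Lowest point of the probe's white ball (10 mm), on its axis, 78 mm below the collar's underside. The stylus is sprung: it stays rigid up to about 4 N along the probe, then gives way by up to 10 mm (8 N).
- fork_seat (a point): Fixed stand with an open two-pronged fork. This point: midway between the prongs, on their top, 110 mm above the table, where the centre of the collar's underside rests. Prongs along the stand's x axis, 24 mm apart, each 15 mm wide, 70 mm long, open end to -x; the post is 50 mm to +x and no higher. Base plate 110 x 90 x 12 mm, centred 20 mm to +x.
- mark_1 (a point): Near left mark, seen from the robot: a ring of 24 mm diameter with a crosshair, engraved in the bed's top face; this point at its centre, on the face. The four marks are 130 mm apart along the machine's x axis and 190 mm along its y axis.
- mark_2 (a point): Far left mark, the same.
- mark_3 (a point): Far right mark, the same.
- mark_4 (a point): Near right mark, the same.
- bed_middle (a point): Centre of the top face of the bed, an aluminium plate 180 (x) x 240 (y) x 10 mm, about 80 mm above the table; z is the face's normal. At the start it is about 0.7 degrees out of level, in any direction. It stands on three points: the fixed foot and the two lead screws under the hand wheels.
- fixed_foot (a point): Point of the machine's frame over the bed's fixed ball foot, at the middle of its far edge, 105 mm from the bed's middle, 80 mm above the table; x points along the machine, away from the robot, z straight up. The frame is 350 x 361 x 52 mm; its gantry, across the far end about 60 mm beyond this point, is 180 mm high.
- wheel_l_grip (a point): Left hand wheel: black fluted cylinder on an upright lead screw beside the bed, 44 mm diameter, 24 mm tall; this point at its centre, 114 mm above the table. Clockwise from above raises the bed there by 8 mm a full turn, anticlockwise lowers it; the bed's height at the fixed foot and at the other wheel stays. Turns half a turn either way at least, about 0.12 N m, stays where left.
- wheel_r_grip (a point): Right hand wheel, the same. The two wheels' axes lie 155 mm nearer the robot than the fixed foot along the machine's x axis, 150 mm to its left and right.
- spindle_nose (a point): Lower end of the engraver's spindle: a steel cylinder of 44 mm diameter hanging from the gantry, from 101 to 209 mm above the table. It stands anywhere along the far edge of the bed, 28 mm beyond the fixed foot.
- thread_cone: Bystander: white cone of thread, 80 mm diameter at the foot, 170 mm tall; origin under its centre.
- water_bottle: Bystander: clear bottle, 64 mm diameter, 190 mm tall; origin under its centre.
- mallet: Bystander: mallet lying on the table, white head 60 mm diameter and 95 mm long (along y), handle 220 mm along -x; origin on the table under the head.
- cement_jar: Bystander: amber jar, 72 mm diameter, 85 mm tall; origin under its centre.
Things that resemble listed ones, but are neither listed nor needed, are in the scene too. What is shaped like the part that bears probe_centre but green or yellow is not meant. Leave any turquoise look-alike of the part that bears fork_seat alone.

How it is judged:
By the outcome, as a careful person would: the job done as asked, in the order asked, and still so for the second after the job is handed in, with the robot touching nothing.
It also fails if it takes over 72 s, if anything falls off the work surface, if the arm or the gripper's body presses on something with over 40 N, if the wrist force passes 120 N, or if a joint passes its speed limit or range.

ROBOT

A 6-joint arm with a two-finger parallel gripper is mounted at the origin on the work surface. World frame = base frame: x ahead of the robot, y to its left, z up, the work surface at z = 0. Lengths are in m, angles in rad, forces in N, time in s.
With the tool pointing down it reaches from about 0.375 to 0.975 m from the base axis. Payload 3.8 kg.
Tool frame: the origin (TCP) lies at the very end of the fingers, on their centre line; the grasp point (between the pads) lies 19 mm behind it; z points along the fingers, y is the direction in which the jaws open and shut (so a half turn about z gives the same grasp; the last joint's range is limited). The gripper opens to 85 mm and grips with 20 to 120 N. Pads are 22 mm wide; open, the fingers measure 114 mm over their backs; the gripper's body (76 mm by 85 mm) begins 54 mm behind the grasp point. The pads swing forward as they close: fully open they stand 13 mm farther back than shut.
Start: joints at [1.227, 0.264, 1.604, -0, 1.274, -0.037], TCP at [0.204, 0.643, 0.231] pointing down, gripper open.
Joint ranges: [-2.63, 2.63], [-0.94, 2.18], [0.31, 2.57], [-1.31, 4.45], [0, 2.66], [-2.55, 2.55]. Speed limits (rad/s): [2.57, 2.57, 3.14, 3.14, 3.14, 3.14].

INTERFACE

Orientations are given as a rotation vector (axis times angle).
In Python, from workcell import status, read_camera, camera_info, order gives the robot as it stands.
- The arm moves only by the tool move_arm, never from a script. Its argument "deltas" is a list of rows, each a list of 3 entries, a list of its own where there are three numbers: the turn, a rotation vector about the world's x, y, z as a fraction of full scale, then the shift along the world's x, y, z as a fraction of full scale, then the closure, from -1 (fully open) to 1 (shut), so that 0 is half open. A call has 1 to 20 rows; each row is the pose to reach, as a shift and turn from the pose commanded when the call began; what a row does not reach only later rows make up. Full scale, the value 1, is 0.1 m for a shift and pi/2 rad for a turn. A row lasts 1/8 s, in which the tool goes at most 62.5 mm and 10.7 degrees, less where a joint would pass 70% of its speed; a pose out of reach is approached as far as the arm can. A call with a number of a shift or a turn outside -1 to 1 is refused whole. A call with a gripper value outside its range is refused whole. The fingers move at their own pace and stop on an object; "grip_force" is the grip in N (left out, the last holds). Time passes only in rows, so rows that repeat a pose let the fingers close. It gives the time, the measured TCP pose, the force and the opening at its end, in the units of the state.
- status.read_state(): the state, without advancing time (a new reading comes with each control period).
- read_camera(name): name is "scene" or "top" or "wrist"; returns (picture, depth): 420x560x3 uint8, red, green, blue; 420x560 float32, m along the optical axis (not along the pixel's ray), 0 where there is no reading.
- camera_info(name): a dict with "K" (3x3 intrinsics, pixels), "R" (3x3) and "t" (3): a world point X has camera coordinates R X + t. Camera axes: x right, y down, z forward; pixel columns grow to the right and rows downward; lengths in m; the calibration is good to about 2 mm. A picture is of the moment at which its call begins: read the wrist's pose just before it. camera_info takes no time and is no camera call; for the wrist camera it gives the pose at the moment of the call.
- order.finish_job(): hands the job in, once; it reports no verdict.
The state is a dict: "time": time; "q": joint angles; "joint_vel": joint speeds; "joint_torque": joint torques, N m; "tool_pos": TCP position; "tcp_rot": TCP orientation; "wrist_force": force on the tool from outside, world axes, zero at the start; "torque": the same for the moment, N m; "width": opening from 0.0 (shut) to 1.0 (fully open).
Only numpy, scipy, OpenCV 4.12 (cv2) and the standard library are available. Lean on these libraries where they do the work, as an engineer would, in place of code of your own. Each camera call takes 0.05 s, during which the arm holds its last target. There are 200 camera calls.

## Working session

There is one attempt and no reset: what is moved stays moved. The work goes in short steps, Python scripts to look and compute and a tool call to move; the robot and the scene stay as the last step left them, time stands still between calls to the robot, and variables do not carry over. Pictures are saved under pics/ and viewed, about 8 in all and at most 12, crops included, and the job is handed in when it is done.

Besides the shell and the picture viewer there is one more tool, called after "Emit:" as name(argument=value, ...) on one line, values as JSON. move_arm: Moves the arm, as the interface text tells. Its arguments: {"type":"object","properties":{"deltas":{"type":"array","items":{"type":"array"}},"grip_force":{"type":"number"}},"required":["deltas"]}

```bash
mkdir -p pics; cat > h.py <<'E'
import numpy as np, cv2
from workcell import status, read_camera, camera_info, order
def snap(n,f):
    info=camera_info(n); p,d=read_camera(n)
    np.savez(f'pics/{f}.npz',p=p,d=d,K=info['K'],R=info['R'],t=info['t'])
    cv2.imwrite(f'pics/{f}.png',p[:,:,::-1]); return p,d,info
def load(f):
    z=np.load(f'pics/{f}.npz'); return z
def pt(z,u,v,d=None,r=1):
    if d is None:
        a=z['d'][int(v)-r:int(v)+r+1,int(u)-r:int(u)+r+1]; a=a[a>0]; d=np.median(a) if a.size else 0
    c=np.linalg.inv(z['K'])@[u,v,1]*d
    return z['R'].T@(c-z['t'])
def ptz(z,u,v,h):
    "ray hits plane z=h"
    r=z['R'].T@(np.linalg.inv(z['K'])@[u,v,1]); o=-z['R'].T@z['t']
    return o+r*(h-o[2])/r[2]
def proj(z,X):
    c=z['K']@(z['R']@np.array(X)+z['t']); return c[:2]/c[2]
E
python3 - <<'E'
from h import *
for n in('scene','top'): snap(n,n+'0')
a=cv2.imread('pics/top0.png');b=cv2.imread('pics/scene0.png')
cv2.imwrite('pics/top0b.png',cv2.resize(a,(800,600)));cv2.imwrite('pics/scene0b.png',cv2.resize(b,(800,600)))
s=status.read_state();print(s)
for n in('scene','top'):
  z=load(n+'0');print(n,-z['R'].T@z['t'],z['R'][2],z['K'][0,0])
E
```

```text
{'time': 0.1, 'q': array([ 1.22708633e+00,  2.64700590e-01,  1.60522914e+00, -2.10469136e-05,
        1.27370761e+00, -3.69327778e-02]), 'joint_vel': array([ 1.66868960e-03, -3.17479658e-03, -3.66975030e-03, -2.77298980e-05,
       -5.08205256e-04,  1.08374198e-03]), 'joint_torque': array([ 8.34043976e-05, -5.16704249e+01, -3.68588734e+01, -1.41302858e-04,
        6.26970985e-03,  3.41254854e-06]), 'tool_pos': array([0.20364948, 0.64285616, 0.23007566]), 'tcp_rot': array([-0.4799312 , -3.10434443,  0.00315941]), 'wrist_force': array([ 0.06021081, -0.14598751,  0.06651476]), 'torque': array([-0.01205406, -0.05320991, -0.04119318]), 'width': 0.9960619134072137}
scene [ 1.17978758 -0.40075188  0.70395435] [-0.67367484  0.44570175 -0.58950162] 381.9503741922491
top [0.33019569 0.00257146 1.15507365] [ 0.16785808  0.02248341 -0.98555475] 414.5419393945082
```

View pics/top0b.png

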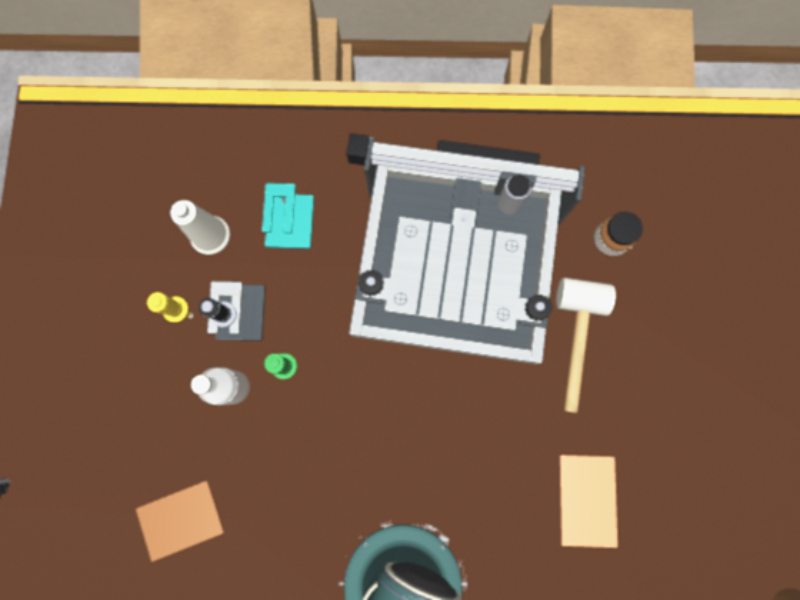

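View pics/scene0b.png

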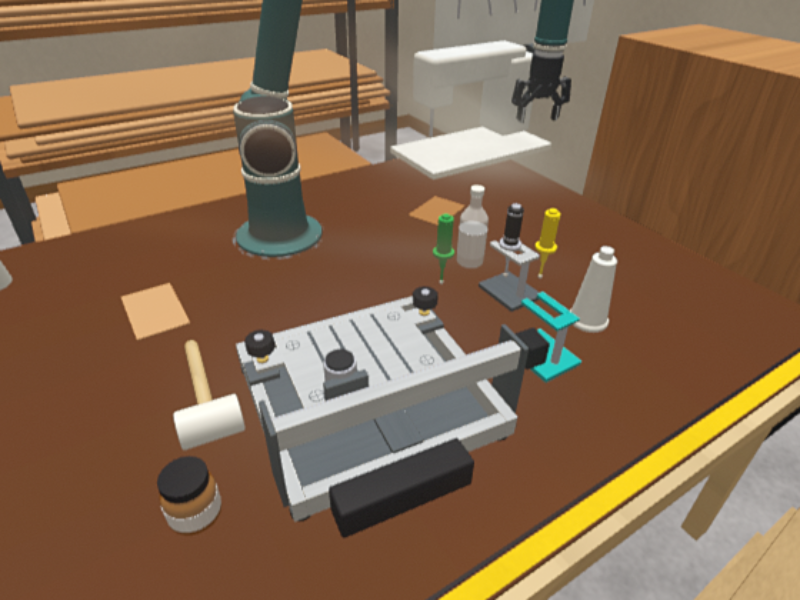

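The top picture shows three probe shapes: black at (212,308) in the pale fork, yellow at (165,305) and green at (282,365). The black one fits. The pale fork with the grey base is meant, and the turquoise one at (290,215) is the decoy. I'll confirm this in an enlarged crop.

```bash
python3 - <<'E'
from h import *
a=cv2.imread('pics/top0.png')
A=cv2.resize(a[120:300,90:230],None,fx=3.3,fy=3.3,interpolation=cv2.INTER_CUBIC)  # 462x594
b=cv2.imread('pics/scene0.png')[130:240,300:440]
B=cv2.resize(b,(330,259),interpolation=cv2.INTER_CUBIC)
C=np.zeros((594,792,3),np.uint8);C[:,:462]=A;C[:259,462:]=B
cv2.imwrite('pics/c1.png',C)
z=load('top0')
def P(u,v):return u*.7,v*.7
for n,(u,v),h in [('m1',(400,298),.08),('m2',(411,231),.08),('m3',(512,245),.08),('m4',(503,314),.08),('wl',(370,282),.126),('wr',(539,306),.126),('spnose-ish top',(517,186),.209),('black top',(209,306),.158+.046)]:
  print(n,ptz(z,*P(u,v),h).round(4),pt(z,*P(u,v)).round(4))
E
```

```text
m1 [0.5185 0.0174 0.08  ] [0.5182 0.0174 0.0812]
m2 [6.468e-01 3.000e-04 8.000e-02] [6.459e-01 3.000e-04 8.280e-02]
m3 [ 0.6243 -0.1886  0.08  ] [ 0.624  -0.1884  0.0811]
m4 [ 0.4938 -0.1718  0.08  ] [ 0.4937 -0.1717  0.0802]
wl [0.5378 0.0708 0.126 ] [0.537  0.0705 0.13  ]
wr [ 0.5026 -0.2272  0.126 ] [ 0.502  -0.2263  0.1298]
spnose-ish top [ 0.6909 -0.1744  0.209 ] [ 0.6907 -0.1743  0.2095]
black top [0.4751 0.3277 0.204 ] [0.475  0.3274 0.205 ]
```

View pics/c1.png

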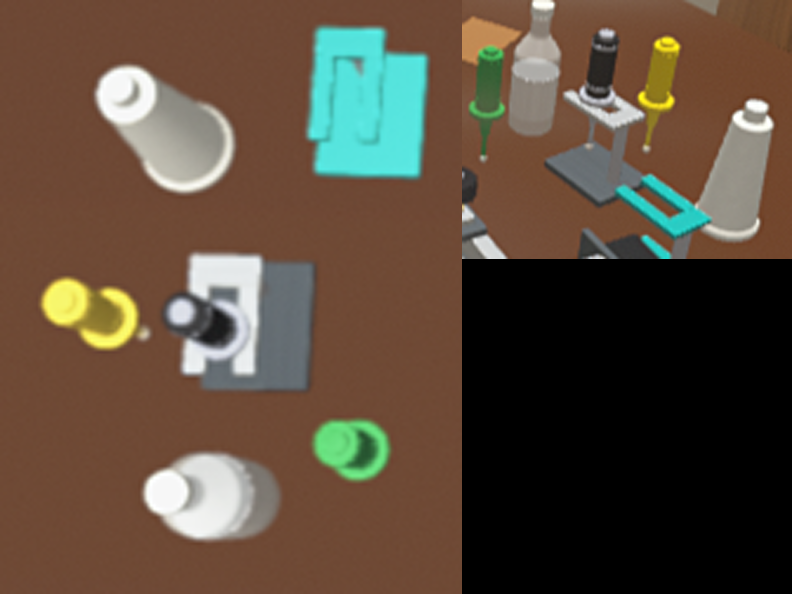

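The crop confirms it: the black probe sits in the pale fork, whose slot opens toward the robot. The yellow and green ones and the turquoise fork are look-alikes. Next I'll get positions from the depth picture.

```bash
python3 - <<'E'
from h import *
z=load('top0')
v,u=np.mgrid[0:420,0:560]; d=z['d']
c=np.stack([u*d,v*d,d],-1)@np.linalg.inv(z['K']).T
X=(c-z['t'])@z['R']; np.save('pics/X.npy',X); rgb=z['p'].astype(int)
def cen(x,y,r,lo,hi,n):
    m=(np.hypot(X[...,0]-x,X[...,1]-y)<r)&(X[...,2]>lo)&(X[...,2]<hi)&(d>0)
    q=X[m]; print(n,len(q),'mid',((q.max(0)+q.min(0))/2).round(4),'mean',q.mean(0).round(4),'ext',np.ptp(q,axis=0).round(3),'zmax',q[:,2].max().round(3))
cen(.475,.328,.04,.195,.22,'probe top')
cen(.475,.328,.06,.105,.125,'collar/fork')
cen(.475,.40,.035,.12,.3,'yellow')
cen(.42,.25,.04,.12,.3,'green')
cen(.38,.33,.06,.15,.3,'bottle')
cen(.6,.37,.06,.15,.3,'cone')
cen(.5374,.07,.035,.12,.14,'wl')
cen(.5024,-.227,.035,.12,.14,'wr')
cen(.69,-.174,.035,.2,.22,'sp')
E
```

```text
probe top 142 mid [0.4752 0.3316 0.2019] mean [0.4746 0.3304 0.2008] ext [0.031 0.032 0.014] zmax 0.209
collar/fork 486 mid [0.4875 0.3312 0.1146] mean [0.4902 0.3262 0.1125] ext [0.091 0.055 0.019] zmax 0.124
yellow 170 mid [0.4846 0.4243 0.1476] mean [0.4829 0.422  0.155 ] ext [0.029 0.02  0.054] zmax 0.175
green 50 mid [0.3927 0.2275 0.1678] mean [0.3946 0.2282 0.1682] ext [0.02  0.022 0.014] zmax 0.175
bottle 179 mid [0.3487 0.335  0.1733] mean [0.3489 0.3324 0.1844] ext [0.028 0.028 0.045] zmax 0.196
cone 115 mid [0.6432 0.4003 0.1631] mean [0.6426 0.3996 0.1589] ext [0.026 0.032 0.026] zmax 0.176
wl 241 mid [0.5383 0.0697 0.1265] mean [0.5386 0.0697 0.127 ] ext [0.044 0.044 0.013] zmax 0.133
wr 256 mid [ 0.5018 -0.2275  0.1264] mean [ 0.502  -0.2271  0.1271] ext [0.044 0.045 0.013] zmax 0.133
sp 250 mid [ 0.6923 -0.177   0.2073] mean [ 0.6905 -0.1759  0.2084] ext [0.042 0.041 0.014] zmax 0.214
```

Emit:
move_arm(deltas=[[[0,0,0],[0.34,-0.39,0.1],-1],[[0,0,0],[0.68,-0.78,0.2],-1],[[0,0,0],[0.68,-0.78,0.2],-1]], grip_force=50)

```text
time: 0.48
tool_pos: [0.2741, 0.5635, 0.2519]
tcp_rot: [0.485, 3.103, 0.0]
wrist_force: [0.2, -0.4, -0.7]
width: 1.001
```

Emit:
move_arm(deltas=[[[0,0,0],[0.34,-0.39,0],-1],[[0,0,0],[0.68,-0.78,0],-1]])

```text
time: 0.72
tool_pos: [0.3397, 0.4872, 0.2506]
tcp_rot: [-0.477, -3.104, 0.001]
wrist_force: [0.9, -0.2, 0.3]
width: 1.0
```

Emit:
move_arm(deltas=[[[0,0,0],[0.34,-0.39,0],-1],[[0,0,0],[0.68,-0.78,0],-1]])

```text
time: 0.98
tool_pos: [0.4081, 0.4088, 0.2507]
tcp_rot: [-0.479, -3.104, 0.0]
wrist_force: [0.6, 0.4, 0.2]
width: 0.996
```

Emit:
move_arm(deltas=[[[0,0,0],[0.34,-0.39,0],-1],[[0,0,0],[0.67,-0.79,0],-1],[[0,0,0],[0.67,-0.79,0],-1],[[0,0,0],[0.67,-0.79,0],-1]])

```text
time: 1.48
tool_pos: [0.4744, 0.331, 0.2507]
tcp_rot: [-0.481, -3.103, -0.0]
wrist_force: [-0.5, 0.6, -0.8]
width: 0.999
```

```bash
python3 - <<'E'
from h import *
s=status.read_state();print(s['time'],s['tool_pos'],s['tcp_rot'],s['q'])
p,d,i=snap('wrist','w1')
print(-i['R'].T@i['t'],i['R'][2])
E
```

```text
1.475 [0.47440342 0.33098831 0.25072464] [-4.80535456e-01 -3.10333713e+00 -1.23725752e-04] [ 5.65577871e-01  7.09915384e-02  1.79135138e+00  9.36326909e-04
  1.28015468e+00 -6.98237808e-01]
[0.41194127 0.35094483 0.39469949] [ 0.24423318 -0.07889634 -0.96650169]
```

View pics/w1.png

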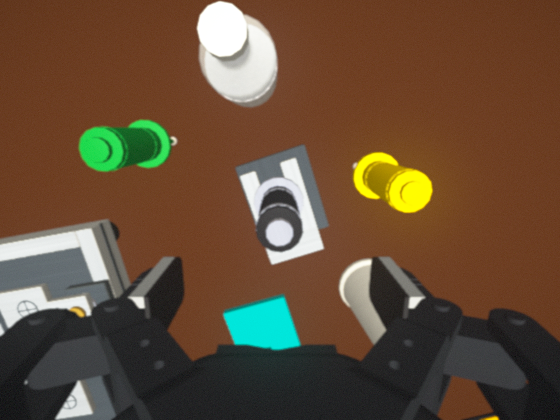

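The wrist picture shows the black probe's top at (280,233), its collar near (280,195), and yellow and green well off to the sides. I'll check its position from this view.

```bash
python3 - <<'E'
from h import *
z=load('w1')
print(pt(z,280,233),ptz(z,280,233,.204), [proj(z,[.475,.330,h]).round(1) for h in (.204,.118)])
d=z['d'];v,u=np.mgrid[0:420,0:560]
c=np.stack([u*d,v*d,d],-1)@np.linalg.inv(z['K']).T
X=(c-z['t'])@z['R']
for lo,hi,r in((.2,.21,.03),(.198,.203,.03),(.114,.122,.03)):
  m=(np.hypot(X[...,0]-.475,X[...,1]-.33)<r)&(X[...,2]>lo)&(X[...,2]<hi);q=X[m]
  print(len(q),(q.max(0)+q.min(0))/2,np.ptp(q,axis=0))
E
```

```text
[0.47502761 0.33323903 0.20473073] [0.47527028 0.33317092 0.204     ] [array([275.2, 234. ]), array([275.6, 203.1])]
707 [0.47444762 0.33311147 0.2035678 ] [0.02991922 0.02892587 0.00713491]
1069 [0.4746674  0.33292015 0.2004152 ] [0.03126926 0.03144767 0.00480956]
657 [0.47108077 0.33315077 0.11777699] [0.03861696 0.04529601 0.0074731 ]
```

Emit:
move_arm(deltas=[[[0,0,0],[0,0.01,-0.3],-1],[[0,0,0],[0,0.01,-0.6],-1],[[0,0,0],[0,0.01,-0.6],-1]])

```text
time: 1.9
tool_pos: [0.4718, 0.3316, 0.1882]
tcp_rot: [-0.476, -3.1, 0.006]
wrist_force: [0.0, -0.4, 0.5]
width: 1.0
```

Emit:
move_arm(deltas=[[[0,0,0],[0,0,-0.25],-1],[[0,0,0],[0,0,-0.48],-1],[[0,0,0],[0,0,-0.48],-1],[[0,0,0],[0,0,-0.48],1],[[0,0,0],[0,0,-0.48],1],[[0,0,0],[0,0,-0.48],1],[[0,0,0],[0,0,-0.48],1],[[0,0,0],[0,0,-0.48],1],[[0,0,0],[0,0,-0.48],1]], grip_force=50)

```text
time: 3.02
tool_pos: [0.4756, 0.3321, 0.1446]
tcp_rot: [0.48, 3.103, 0.003]
wrist_force: [-1.0, 1.3, 5.3]
width: 0.362
```

Emit:
move_arm(deltas=[[[0,0,0],[0,0,0.2],1],[[0,0,0],[0,0,0.5],1],[[0,0,0],[0,0,1],1],[[0,0,0],[0,0,1],1]])

```text
time: 3.52
tool_pos: [0.4775, 0.333, 0.2492]
tcp_rot: [0.479, 3.097, 0.01]
wrist_force: [0.7, -0.5, -1.8]
width: 0.359
```

Emit:
move_arm(deltas=[[[0,0,0],[0,0,0.4],1],[[0,0,0],[0,0,0.4],1],[[0,0,0],[0,0,0.4],1]])

```text
time: 3.9
tool_pos: [0.4742, 0.331, 0.2815]
tcp_rot: [-0.48, -3.103, 0.002]
wrist_force: [-0.3, -0.5, -2.3]
width: 0.362
```

```bash
python3 - <<'E'
from h import *
for _ in range(1):
  s=status.read_state();print(s['time'],s['tool_pos'],s['tcp_rot'],s['wrist_force'],s['width'])
snap('scene','s1')
s=status.read_state();print(s['time'],s['tool_pos'],s['wrist_force'])
a=cv2.imread('pics/s1.png')[60:330,120:440];cv2.imwrite('pics/s1b.png',cv2.resize(a,(640,540)))
E
```

```text
3.9 [0.47418357 0.33096758 0.28153642] [-4.79840155e-01 -3.10306453e+00  2.43052716e-03] [-0.29709773 -0.52972814 -2.34830304] 0.36228989927683625
3.95 [0.47385911 0.33075207 0.2808441 ] [ 0.38692793  0.35514713 -2.37590627]
```

View pics/s1b.png

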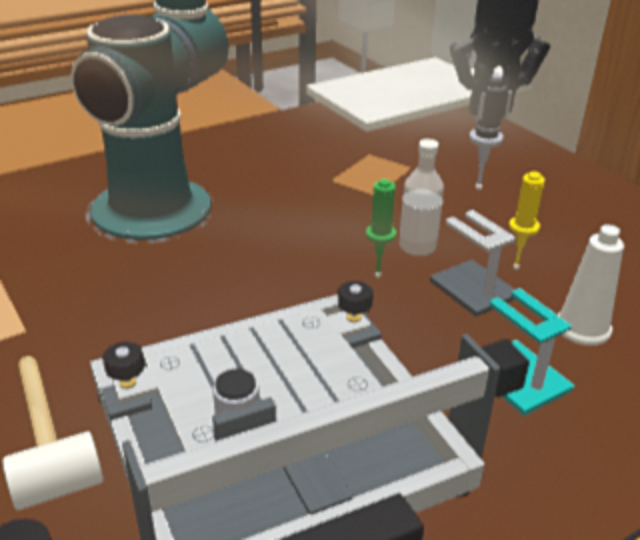

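The scene view shows the probe held upright clear of the empty fork, and the bystanders haven't moved. Going to mark 1.

Emit:
move_arm(deltas=[[[0,0,0],[0.05,-0.3,0],1],[[0,0,0],[0.11,-0.78,0],1],[[0,0,0],[0.11,-0.78,0],1]])

```text
time: 4.32
tool_pos: [0.4851, 0.2505, 0.2808]
tcp_rot: [-0.485, -3.101, 0.005]
wrist_force: [0.3, 1.1, -2.6]
width: 0.361
```

Emit:
move_arm(deltas=[[[0,0,0],[0.05,-0.39,0],1],[[0,0,0],[0.11,-0.78,0],1]])

```text
time: 4.58
tool_pos: [0.4961, 0.1752, 0.2814]
tcp_rot: [-0.478, -3.103, 0.001]
wrist_force: [0.6, -0.2, -1.8]
width: 0.361
```

Emit:
move_arm(deltas=[[[0,0,0],[0.05,-0.39,0],1],[[0,0,0],[0.11,-0.78,0],1]])

```text
time: 4.82
tool_pos: [0.5072, 0.0969, 0.2816]
tcp_rot: [-0.479, -3.102, 0.0]
wrist_force: [0.3, -0.3, -1.8]
width: 0.363
```

Emit:
move_arm(deltas=[[[0,0,0],[0.05,-0.39,0],1],[[0,0,0],[0.11,-0.78,0],1],[[0,0,0],[0.11,-0.78,-0.35],1],[[0,0,0],[0.11,-0.78,-0.7],1],[[0,0,0],[0.11,-0.78,-0.7],1],[[0,0,0],[0.11,-0.78,-0.7],1]])

```text
time: 5.58
tool_pos: [0.5192, 0.0199, 0.2136]
tcp_rot: [-0.479, -3.105, -0.0]
wrist_force: [0.6, 0.3, -2.4]
width: 0.363
```

```bash
python3 - <<'E'
from h import *
s=status.read_state();print(s['time'],s['tool_pos'],s['tcp_rot'],s['wrist_force'],s['width'])
snap('wrist','w2')
E
```

```text
5.575 [0.51916726 0.01992958 0.21361205] [-4.79220446e-01 -3.10481253e+00 -2.47341741e-04] [ 0.60809679  0.2664421  -2.36213921] 0.36331158672630665
```

View pics/w2.png

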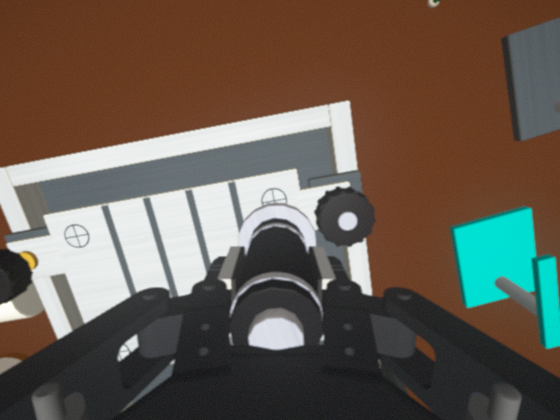

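Wrist view: mark 1 is centred at (274,198) and mark 4 at (77,236). The left wheel's top is at (345,215).

```bash
python3 - <<'E'
from h import *
z=load('w2')
for p in((274,198),(77,236)): print(ptz(z,*p,.08),pt(z,*p))
print(ptz(z,347,221,.133), pt(z,347,221))
X=np.load('pics/X.npy'); 
# bed plane fit from top depth (coarse)
yaw=np.deg2rad(-7.5);ex=np.array([np.cos(yaw),np.sin(yaw)]);ey=np.array([-ex[1],ex[0]])
q=X[...,:2]-[.5705,-.085];a=q@ex;b=q@ey
m=(abs(a)<.08)&(abs(b)<.11)&(abs(X[...,2]-.08)<.008)
A=np.c_[a[m],b[m],np.ones(m.sum())];k=np.linalg.lstsq(A,X[...,2][m],rcond=None)[0];r=X[...,2][m]-A@k
print(m.sum(),np.rad2deg(k[:2]),k[2],r.std())
E
```

```text
[0.51510308 0.01895259 0.08      ] [0.51488459 0.01903057 0.08103492]
[ 0.49378799 -0.17041003  0.08      ] [ 0.49363638 -0.16955476  0.08112883]
[0.53759274 0.07019362 0.133     ] [0.53852208 0.07054127 0.13042645]
4911 [0.70602484 0.14996931] 0.08099732932675344 0.0020015017860720934
```

Emit:
move_arm(deltas=[[[0,0,0],[-0.01,-0.02,-0.08],1],[[0,0,0],[-0.01,-0.02,-0.15],1],[[0,0,0],[-0.01,-0.02,-0.15],1],[[0,0,0],[-0.01,-0.02,-0.15],1]])

```text
time: 6.12
tool_pos: [0.5179, 0.0175, 0.1983]
tcp_rot: [0.48, 3.105, 0.0]
wrist_force: [-0.1, -0.4, -1.7]
width: 0.362
```

Emit:
move_arm(deltas=[[[0,0,0],[0,0,-0.01],1],[[0,0,0],[0,0,-0.015],1],[[0,0,0],[0,0,-0.015],1]])

```text
time: 6.5
tool_pos: [0.5179, 0.0175, 0.1968]
tcp_rot: [0.48, 3.105, 0.0]
wrist_force: [-0.5, -0.8, -2.7]
width: 0.362
```

Emit:
move_arm(deltas=[[[0,0,0],[0,0,-0.01],1],[[0,0,0],[0,0,-0.015],1],[[0,0,0],[0,0,-0.015],1]])

```text
time: 6.88
tool_pos: [0.5178, 0.0175, 0.1952]
tcp_rot: [-0.48, -3.105, 0.0]
wrist_force: [-0.2, -0.3, -1.9]
width: 0.364
```

Emit:
move_arm(deltas=[[[0,0,0],[0,0,-0.01],1],[[0,0,0],[0,0,-0.01],1]])

```text
time: 7.12
tool_pos: [0.5178, 0.0175, 0.1942]
tcp_rot: [-0.48, -3.105, 0.0]
wrist_force: [-0.5, 0.7, -1.8]
width: 0.361
```

Emit:
move_arm(deltas=[[[0,0,0],[0,0,-0.01],1],[[0,0,0],[0,0,-0.01],1]])

```text
time: 7.38
tool_pos: [0.5178, 0.0175, 0.1932]
tcp_rot: [-0.48, -3.105, 0.0]
wrist_force: [0.4, 0.3, -2.6]
width: 0.363
```

Emit:
move_arm(deltas=[[[0,0,0],[0,0,-0.006],1],[[0,0,0],[0,0,-0.006],1]])

```text
time: 7.62
tool_pos: [0.5178, 0.0175, 0.1926]
tcp_rot: [-0.48, -3.105, 0.0]
wrist_force: [0.8, -0.3, -2.3]
width: 0.362
```

Emit:
move_arm(deltas=[[[0,0,0],[0,0,-0.006],1],[[0,0,0],[0,0,-0.006],1]])

```text
time: 7.88
tool_pos: [0.5178, 0.0175, 0.192]
tcp_rot: [-0.48, -3.105, 0.0]
wrist_force: [-0.9, -0.1, -2.3]
width: 0.364
```

Emit:
move_arm(deltas=[[[0,0,0],[0,0,-0.006],1],[[0,0,0],[0,0,-0.006],1]])

```text
time: 8.12
tool_pos: [0.5179, 0.0175, 0.1917]
tcp_rot: [0.48, 3.104, 0.0]
wrist_force: [-0.7, -0.8, -2.0]
width: 0.362
```

Emit:
move_arm(deltas=[[[0,0,0],[0,0,-0.005],1],[[0,0,0],[0,0,-0.005],1],[[0,0,0],[0,0,-0.005],1]])

```text
time: 8.5
tool_pos: [0.5181, 0.0175, 0.1914]
tcp_rot: [0.48, 3.104, 0.0]
wrist_force: [-0.8, -0.7, 2.3]
width: 0.364
```

Contact at mark 1: TCP z ≈ 0.1916 (about 4 N). On to mark 2.

Emit:
move_arm(deltas=[[[0,0,0],[0,0,0.1],1],[[0,0,0],[0,0,0.15],1],[[0,0,0],[0.45,-0.06,0.15],1],[[0,0,0],[0.9,-0.11,0.15],1],[[0,0,0],[0.9,-0.11,0.15],1]])

```text
time: 9.12
tool_pos: [0.6105, 0.0061, 0.2057]
tcp_rot: [0.481, 3.104, 0.0]
wrist_force: [-1.4, 0.1, -2.0]
width: 0.362
```

Emit:
move_arm(deltas=[[[0,0,0],[0.39,-0.05,0],1],[[0,0,0],[0.39,-0.05,0],1],[[0,0,0],[0.39,-0.05,-0.09],1],[[0,0,0],[0.39,-0.05,-0.09],1],[[0,0,0],[0.39,-0.05,-0.09],1]])

```text
time: 9.75
tool_pos: [0.6459, 0.0016, 0.1969]
tcp_rot: [-0.48, -3.104, 0.0]
wrist_force: [0.3, 0.3, -2.6]
width: 0.361
```

Emit:
move_arm(deltas=[[[0,0,0],[0,0,-0.01],1],[[0,0,0],[0,0,-0.015],1],[[0,0,0],[0,0,-0.015],1]])

```text
time: 10.12
tool_pos: [0.6469, 0.0015, 0.1956]
tcp_rot: [0.48, 3.105, 0.0]
wrist_force: [-1.3, -0.1, -2.5]
width: 0.359
```

Emit:
move_arm(deltas=[[[0,0,0],[0,0,-0.008],1],[[0,0,0],[0,0,-0.008],1]])

```text
time: 10.38
tool_pos: [0.6468, 0.0014, 0.1946]
tcp_rot: [-0.48, -3.105, 0.0]
wrist_force: [0.9, -0.5, -3.1]
width: 0.361
```

Emit:
move_arm(deltas=[[[0,0,0],[0,0,-0.006],1],[[0,0,0],[0,0,-0.006],1]])

```text
time: 10.62
tool_pos: [0.6468, 0.0015, 0.1939]
tcp_rot: [-0.48, -3.104, 0.0]
wrist_force: [1.1, 0.2, -2.3]
width: 0.361
```

Emit:
move_arm(deltas=[[[0,0,0],[0,0,-0.006],1],[[0,0,0],[0,0,-0.006],1]])

```text
time: 10.88
tool_pos: [0.6469, 0.0015, 0.1935]
tcp_rot: [0.48, 3.105, -0.0]
wrist_force: [-0.3, 0.8, -2.0]
width: 0.363
```

Emit:
move_arm(deltas=[[[0,0,0],[0,0,-0.005],1],[[0,0,0],[0,0,-0.005],1]])

```text
time: 11.12
tool_pos: [0.647, 0.0014, 0.1933]
tcp_rot: [0.48, 3.104, 0.0]
wrist_force: [-0.8, -0.1, -1.3]
width: 0.36
```

Emit:
move_arm(deltas=[[[0,0,0],[0,0,-0.003],1],[[0,0,0],[0,0,-0.003],1],[[0,0,0],[0,0,-0.003],1]])

```text
time: 11.5
tool_pos: [0.6471, 0.0015, 0.1931]
tcp_rot: [0.48, 3.104, 0.0]
wrist_force: [-0.2, -0.3, 1.8]
width: 0.36
```

Emit:
move_arm(deltas=[[[0,0,0],[0,0,0.1],1],[[0,0,0],[0,0,0.12],1],[[0,0,0],[-0.06,-0.47,0.12],1],[[0,0,0],[-0.12,-0.94,0.12],1],[[0,0,0],[-0.12,-0.94,0.12],1]])

```text
time: 12.12
tool_pos: [0.6343, -0.0956, 0.2046]
tcp_rot: [-0.486, -3.104, 0.002]
wrist_force: [-0.2, 0.4, -2.4]
width: 0.361
```

Emit:
move_arm(deltas=[[[0,0,0],[-0.06,-0.47,0],1],[[0,0,0],[-0.12,-0.94,0],1],[[0,0,0],[-0.12,-0.94,0],1],[[0,0,0],[-0.12,-0.94,-0.09],1],[[0,0,0],[-0.12,-0.94,-0.09],1],[[0,0,0],[-0.12,-0.94,-0.09],1]])

```text
time: 12.88
tool_pos: [0.6229, -0.1852, 0.1952]
tcp_rot: [-0.477, -3.104, -0.001]
wrist_force: [-0.0, 1.0, -3.1]
width: 0.363
```

Emit:
move_arm(deltas=[[[0,0,0],[0,0,-0.01],1],[[0,0,0],[0,0,-0.01],1]])

```text
time: 13.12
tool_pos: [0.623, -0.1862, 0.1948]
tcp_rot: [0.479, 3.105, -0.0]
wrist_force: [0.3, 0.3, -1.5]
width: 0.366
```

Emit:
move_arm(deltas=[[[0,0,0],[0,0,-0.006],1],[[0,0,0],[0,0,-0.006],1]])

```text
time: 13.38
tool_pos: [0.6228, -0.1866, 0.1941]
tcp_rot: [0.48, 3.105, 0.0]
wrist_force: [-0.7, 0.1, -2.4]
width: 0.366
```

Emit:
move_arm(deltas=[[[0,0,0],[0,0,-0.006],1],[[0,0,0],[0,0,-0.006],1]])

```text
time: 13.62
tool_pos: [0.6228, -0.1866, 0.1934]
tcp_rot: [-0.48, -3.105, 0.0]
wrist_force: [0.2, 0.4, -2.0]
width: 0.362
```

Emit:
move_arm(deltas=[[[0,0,0],[0,0,-0.006],1],[[0,0,0],[0,0,-0.006],1]])

```text
time: 13.88
tool_pos: [0.6229, -0.1866, 0.193]
tcp_rot: [0.48, 3.105, -0.0]
wrist_force: [-0.2, -1.6, -1.4]
width: 0.364
```

Emit:
move_arm(deltas=[[[0,0,0],[0,0,-0.006],1],[[0,0,0],[0,0,-0.006],1]])

```text
time: 14.12
tool_pos: [0.623, -0.1866, 0.1927]
tcp_rot: [0.48, 3.104, -0.0]
wrist_force: [0.5, -0.5, 0.0]
width: 0.361
```

Emit:
move_arm(deltas=[[[0,0,0],[0,0,0.1],1],[[0,0,0],[0,0,0.12],1],[[0,0,0],[-0.35,0.04,0.12],1],[[0,0,0],[-0.7,0.09,0.12],1],[[0,0,0],[-0.7,0.09,0.12],1]])

```text
time: 14.75
tool_pos: [0.5506, -0.177, 0.204]
tcp_rot: [-0.481, -3.103, -0.0]
wrist_force: [0.4, -0.9, -2.7]
width: 0.365
```

Emit:
move_arm(deltas=[[[0,0,0],[-0.3,0.04,0],1],[[0,0,0],[-0.58,0.07,0],1],[[0,0,0],[-0.58,0.07,0],1],[[0,0,0],[-0.58,0.07,-0.1],1],[[0,0,0],[-0.58,0.07,-0.1],1],[[0,0,0],[-0.58,0.07,-0.1],1]])

```text
time: 15.5
tool_pos: [0.4953, -0.1705, 0.1939]
tcp_rot: [-0.48, -3.104, -0.0]
wrist_force: [-0.1, -0.1, -2.8]
width: 0.36
```

Emit:
move_arm(deltas=[[[0,0,0],[0,0,-0.01],1],[[0,0,0],[0,0,-0.01],1]])

```text
time: 15.75
tool_pos: [0.495, -0.1705, 0.1932]
tcp_rot: [-0.48, -3.105, 0.0]
wrist_force: [-0.1, 0.5, -1.6]
width: 0.358
```

Emit:
move_arm(deltas=[[[0,0,0],[0,0,-0.006],1],[[0,0,0],[0,0,-0.006],1]])

```text
time: 16.0
tool_pos: [0.4948, -0.1705, 0.1927]
tcp_rot: [0.48, 3.105, 0.0]
wrist_force: [-0.3, 0.2, -2.0]
width: 0.363
```

Emit:
move_arm(deltas=[[[0,0,0],[0,0,-0.006],1],[[0,0,0],[0,0,-0.006],1]])

```text
time: 16.25
tool_pos: [0.4948, -0.1705, 0.192]
tcp_rot: [-0.48, -3.105, 0.0]
wrist_force: [0.7, 0.4, -1.6]
width: 0.361
```

Emit:
move_arm(deltas=[[[0,0,0],[0,0,-0.006],1],[[0,0,0],[0,0,-0.006],1]])

```text
time: 16.5
tool_pos: [0.4948, -0.1705, 0.1914]
tcp_rot: [-0.48, -3.105, -0.0]
wrist_force: [-0.6, 0.9, -3.0]
width: 0.359
```

Emit:
move_arm(deltas=[[[0,0,0],[0,0,-0.006],1],[[0,0,0],[0,0,-0.006],1]])

```text
time: 16.75
tool_pos: [0.495, -0.1706, 0.1911]
tcp_rot: [0.48, 3.104, -0.0]
wrist_force: [-0.2, 0.3, -1.2]
width: 0.362
```

Emit:
move_arm(deltas=[[[0,0,0],[0,0,-0.004],1],[[0,0,0],[0,0,-0.004],1]])

```text
time: 17.0
tool_pos: [0.4951, -0.1706, 0.1909]
tcp_rot: [0.48, 3.104, -0.0]
wrist_force: [0.9, 1.1, 1.2]
width: 0.363
```

Touched heights (1–4): 191.4, 193.1, 192.6, 190.9 mm. The far side is high by 1.7 mm and the left by 0.5 mm. Required: left wheel up 1.63 mm (73° clockwise), right wheel up 2.42 mm (109° clockwise). Now returning the probe.

Emit:
move_arm(deltas=[[[0,0,0],[0,0,0.2],1],[[0,0,0],[0,0,0.7],1],[[0,0,0],[0,0.2,0.95],1],[[0,0,0],[0,0.6,0.95],1],[[0,0,0],[0,1,0.95],1]])

```text
time: 17.62
tool_pos: [0.4949, -0.0698, 0.2857]
tcp_rot: [0.482, 3.104, 0.0]
wrist_force: [-0.1, -0.0, -1.8]
width: 0.362
```

Emit:
move_arm(deltas=[[[0,0,0],[0,0.5,0],1],[[0,0,0],[0,1,0],1]])

```text
time: 17.88
tool_pos: [0.4945, 0.0308, 0.2851]
tcp_rot: [-0.481, -3.104, -0.0]
wrist_force: [1.0, 0.4, -2.2]
width: 0.36
```

Emit:
move_arm(deltas=[[[0,0,0],[-0.1,0.5,0],1],[[0,0,0],[-0.2,1,0],1]])

```text
time: 18.12
tool_pos: [0.4743, 0.131, 0.285]
tcp_rot: [-0.48, -3.104, 0.0]
wrist_force: [0.0, -0.2, -2.1]
width: 0.359
```

Emit:
move_arm(deltas=[[[0,0,0],[0,0.5,0],1],[[0,0,0],[0,1,0],1]])

```text
time: 18.38
tool_pos: [0.4744, 0.231, 0.2851]
tcp_rot: [0.48, 3.105, -0.0]
wrist_force: [1.4, -0.7, -1.8]
width: 0.36
```

Emit:
move_arm(deltas=[[[0,0,0],[0,0.5,0],1],[[0,0,0],[0,1,0],1],[[0,0,0],[0,1,0],1],[[0,0,0],[0,1,0],1],[[0,0,0],[0,1,0],1]])

```text
time: 19.0
tool_pos: [0.4749, 0.3283, 0.2852]
tcp_rot: [-0.482, -3.104, 0.001]
wrist_force: [-0.1, -0.5, -2.1]
width: 0.359
```

Emit:
move_arm(deltas=[[[0,0,0],[0,0.03,0],1],[[0,0,0],[0,0.03,-0.2],1],[[0,0,0],[0,0.03,-0.4],1],[[0,0,0],[0,0.03,-0.6],1],[[0,0,0],[0,0.03,-0.6],1],[[0,0,0],[0,0.03,-0.6],1]])

```text
time: 19.75
tool_pos: [0.4749, 0.3326, 0.2254]
tcp_rot: [-0.48, -3.105, 0.0]
wrist_force: [0.9, -0.9, -2.3]
width: 0.364
```

```bash
python3 - <<'E'
from h import *
s=status.read_state();print(s['time'],s['tool_pos'],s['tcp_rot'],s['wrist_force'],s['width'])
snap('scene','s2');snap('wrist','w3')
a=cv2.imread('pics/s2.png')[130:260,310:430];b=cv2.imread('pics/w3.png')
C=np.zeros((420,800,3),np.uint8);C[:,:388]=cv2.resize(a,(388,420));C[:,400:800]=cv2.resize(b[:,80:480],(400,420));cv2.imwrite('pics/c2.png',C)
E
```

```text
19.75 [0.47494078 0.33256614 0.22538445] [-4.79923910e-01 -3.10461503e+00  1.38891337e-04] [ 0.9461092  -0.91551819 -2.29521357] 0.36395921015528726
```

View pics/c2.png

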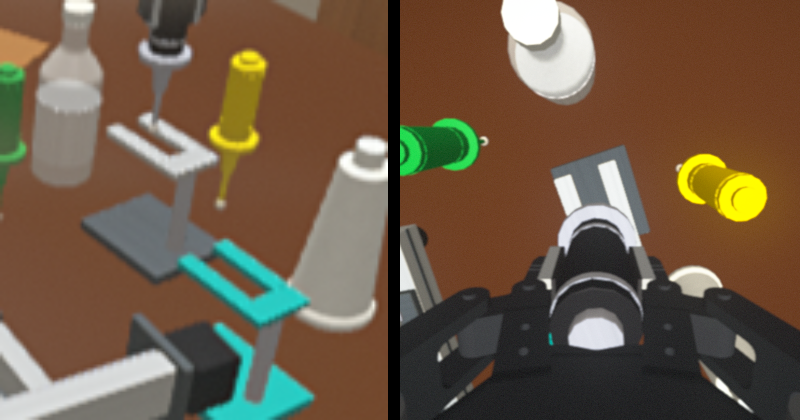

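The stylus ball at left-panel (155,122) is going in between the prongs, and the wrist panel also shows it centred. Lowering on.

Emit:
move_arm(deltas=[[[0,0,0],[0,0,-0.2],1],[[0,0,0],[0,0,-0.45],1],[[0,0,0],[0,0,-0.7],1],[[0,0,0],[0,0,-0.76],1],[[0,0,0],[0,0,-0.76],1]])

```text
time: 20.48
tool_pos: [0.4746, 0.3323, 0.1489]
tcp_rot: [-0.48, -3.104, 0.001]
wrist_force: [0.1, 0.5, -1.2]
width: 0.362
```

Emit:
move_arm(deltas=[[[0,0,0],[0,0,-0.02],1],[[0,0,0],[0,0,-0.035],1],[[0,0,0],[0,0,-0.035],1]])

```text
time: 20.85
tool_pos: [0.4751, 0.3326, 0.1465]
tcp_rot: [0.48, 3.104, 0.001]
wrist_force: [0.7, 0.4, -2.2]
width: 0.359
```

Emit:
move_arm(deltas=[[[0,0,0],[0,0,-0.01],1],[[0,0,0],[0,0,-0.02],1],[[0,0,0],[0,0,-0.02],1]])

```text
time: 21.22
tool_pos: [0.475, 0.3326, 0.1446]
tcp_rot: [0.48, 3.104, 0.001]
wrist_force: [-2.3, -1.0, 1.8]
width: 0.363
```

Emit:
move_arm(deltas=[[[0,0,0],[0,0,0],0.2],[[0,0,0],[0,0,0],-0.2],[[0,0,0],[0,0,0],-0.7],[[0,0,0],[0,0,0],-1],[[0,0,0],[0,0,0],-1],[[0,0,0],[0,0,0],-1],[[0,0,0],[0,0,0.3],-1],[[0,0,0],[0,0,0.7],-1],[[0,0,0],[0,0,1],-1],[[0,0,0],[0,0,1],-1]])

```text
time: 22.48
tool_pos: [0.4767, 0.3336, 0.2476]
tcp_rot: [0.479, 3.1, 0.007]
wrist_force: [0.4, 0.4, -0.6]
width: 0.995
```

```bash
python3 - <<'E'
from h import *
s=status.read_state();print(s['time'],s['tool_pos'],s['tcp_rot'],s['wrist_force'],s['width'])
snap('scene','s3');snap('wrist','w4')
a=cv2.imread('pics/s3.png')[130:260,310:430];b=cv2.imread('pics/w4.png')
C=np.zeros((420,800,3),np.uint8);C[:,:388]=cv2.resize(a,(388,420));C[:,400:800]=cv2.resize(b[:,80:480],(400,420));cv2.imwrite('pics/c3.png',C)
E
```

```text
22.475 [0.47666628 0.33363421 0.24760277] [0.47927222 3.09968092 0.00697874] [ 0.39475345  0.37301457 -0.60576387] 0.9951758060041821
```

View pics/c3.png

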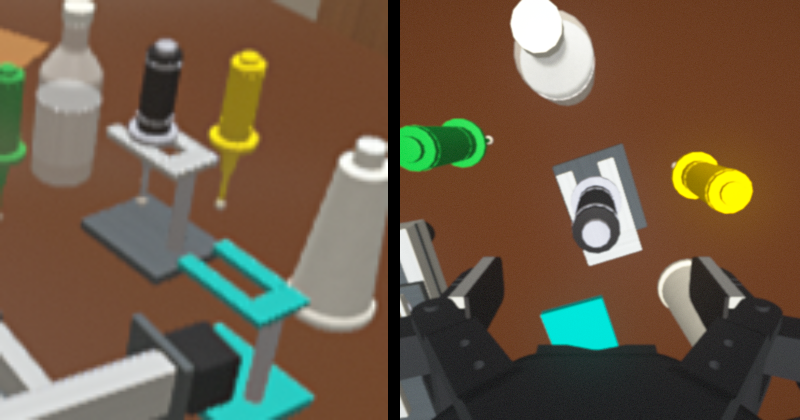

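The probe hangs by its collar in the pale fork, upright and released, and nothing else has moved. Now to above the left wheel.

Emit:
move_arm(deltas=[[[0,0,0],[0.1,-0.44,0],-1],[[0,0,0],[0.21,-0.87,0],-1]])

```text
time: 22.82
tool_pos: [0.4946, 0.2444, 0.2414]
tcp_rot: [-0.477, -3.102, 0.004]
wrist_force: [1.2, 0.4, -0.2]
width: 1.003
```

Emit:
move_arm(deltas=[[[0,0,0],[0.1,-0.44,0],-1],[[0,0,0],[0.21,-0.87,0],-1]])

```text
time: 23.08
tool_pos: [0.5157, 0.1568, 0.2415]
tcp_rot: [-0.479, -3.101, 0.002]
wrist_force: [1.0, -0.0, -0.6]
width: 0.998
```

Emit:
move_arm(deltas=[[[0,0,0],[0.1,-0.44,0],-1],[[0,0,0],[0.21,-0.88,0],-1],[[0,0,0],[0.21,-0.88,-0.4],-1],[[0,0,0],[0.21,-0.88,-0.7],-1],[[0,0,0],[0.21,-0.88,-0.7],-1],[[0,0,0],[0.21,-0.88,-0.7],-1]])

```text
time: 23.82
tool_pos: [0.5378, 0.0706, 0.1739]
tcp_rot: [-0.48, -3.104, 0.0]
wrist_force: [-0.0, -0.8, 0.8]
width: 1.003
```

```bash
cat >> h.py <<'E'
from scipy.spatial.transform import Rotation as Ro
def jaw(s): y=Ro.from_rotvec(s['tcp_rot']).as_matrix()[:,1]; return np.rad2deg(np.arctan2(y[1],y[0]))
def cloud(z):
    d=z['d'];v,u=np.mgrid[0:420,0:560]
    c=np.stack([u*d,v*d,d],-1)@np.linalg.inv(z['K']).T
    return (c-z['t'])@z['R']
E
python3 - <<'E'
from h import *
s=status.read_state();print(s['time'],s['tool_pos'],jaw(s),s['wrist_force'],s['q'])
snap('wrist','w5');X=cloud(load('w5'))
m=(np.hypot(X[...,0]-.538,X[...,1]-.07)<.03)&(X[...,2]>.12)&(X[...,2]<.129);q=X[m]
print(len(q),(q.max(0)+q.min(0))/2,np.ptp(q,axis=0))
c,r=cv2.minEnclosingCircle(q[:,:2].astype(np.float32));print(c,r)
E
```

```text
23.825 [0.53776531 0.07057686 0.1739003 ] 72.43291505065436 [-0.01891998 -0.83673566  0.82403287] [ 8.45642530e-02  5.83361575e-02  1.95030220e+00  9.89361286e-06
  1.13365147e+00 -1.17963271e+00]
3174 [0.53875458 0.07122633 0.12451133] [0.04636131 0.04551818 0.00897444]
(0.5387545824050903, 0.07113832980394363) 0.023450804874300957
```

Emit:
move_arm(deltas=[[[0,0,0],[0.01,0,-0.3],-1],[[0,0,0],[0.01,0,-0.6],-1],[[0,0,0],[0.01,0,-0.75],-1],[[0,0,0],[0.01,0,-0.75],-1],[[0,0,0],[0.01,0,-0.75],1],[[0,0,0],[0.01,0,-0.75],1],[[0,0,0],[0.01,0,-0.75],1],[[0,0,0],[0.01,0,-0.75],1],[[0,0,0],[0.01,0,-0.75],1],[[0,0,0],[0.01,0,-0.75],1]], grip_force=50)

```text
time: 25.12
tool_pos: [0.5399, 0.0707, 0.1006]
tcp_rot: [0.48, 3.102, 0.001]
wrist_force: [-1.8, 0.6, 6.6]
width: 0.501
```

```bash
python3 - <<'E'
from h import *
s=status.read_state();print(s['time'],s['tool_pos'],jaw(s),s['wrist_force'],s['torque'],s['width'])
E
```

```text
25.125 [0.53992754 0.07067434 0.10061356] 72.41365029556661 [-1.77607363  0.56241116  6.62742396] [ 0.15312324  0.15314517 -0.00620121] 0.5010694679543366
```

Emit:
move_arm(deltas=[[[0,0,-0.1],[0,0,0],1],[[0,0,-0.2],[0,0,0],1],[[0,0,-0.3],[0,0,0],1],[[0,0,-0.4],[0,0,0],1],[[0,0,-0.5],[0,0,0],1],[[0,0,-0.6],[0,0,0],1],[[0,0,-0.7],[0,0,0],1],[[0,0,-0.8],[0,0,0],1],[[0,0,-0.816],[0,0,0],1],[[0,0,-0.816],[0,0,0],1],[[0,0,-0.816],[0,0,0],1],[[0,0,-0.816],[0,0,0],1]])

```text
time: 26.62
tool_pos: [0.5393, 0.0703, 0.1006]
tcp_rot: [2.24, 2.201, 0.001]
wrist_force: [-3.3, -1.0, 7.1]
width: 0.502
```

```bash
python3 - <<'E'
from h import *
s=status.read_state();print(s['time'],s['tool_pos'],jaw(s),s['wrist_force'],s['torque'],s['width'])
E
```

```text
26.625 [0.53933974 0.07026853 0.10057636] -1.0138845474920817 [-3.26612569 -0.96462929  7.05062372] [-0.20630006  0.38166908 -0.00622211] 0.5015397356179715
```

Emit:
move_arm(deltas=[[[0,0,0],[0,0,0],0],[[0,0,0],[0,0,0],-1],[[0,0,0],[0,0,0],-1],[[0,0,0],[0,0,0],-1],[[0,0,0],[0,0,0],-1],[[0,0,0],[0,0,0.3],-1],[[0,0,0],[0,0,0.75],-1],[[0,0,0],[0,0,0.75],-1]])

```text
time: 27.62
tool_pos: [0.5422, 0.0708, 0.1786]
tcp_rot: [2.237, 2.198, 0.01]
wrist_force: [-0.3, 0.4, 0.2]
width: 1.003
```

Emit:
move_arm(deltas=[[[0,0,0],[-0.06,-0.5,0],-1],[[0,0,0],[-0.12,-1,0],-1]])

```text
time: 27.88
tool_pos: [0.5262, -0.03, 0.1731]
tcp_rot: [-2.238, -2.204, 0.001]
wrist_force: [0.1, -0.1, -0.3]
width: 1.001
```

Emit:
move_arm(deltas=[[[0,0,0],[-0.06,-0.5,0],-1],[[0,0,0],[-0.12,-1,0],-1]])

```text
time: 28.12
tool_pos: [0.5139, -0.1308, 0.1728]
tcp_rot: [-2.24, -2.201, 0.001]
wrist_force: [0.5, 0.6, 0.2]
width: 0.997
```

Emit:
move_arm(deltas=[[[0,0,0],[-0.06,-0.5,0],-1],[[0,0,0],[-0.12,-0.98,0],-1],[[0,0,0],[-0.12,-0.98,0],-1],[[0,0,0],[-0.12,-0.98,0],-1]])

```text
time: 28.62
tool_pos: [0.5022, -0.227, 0.1729]
tcp_rot: [-2.241, -2.199, 0.0]
wrist_force: [-0.4, -0.5, -0.2]
width: 1.003
```

```bash
python3 - <<'E'
from h import *
s=status.read_state();print(s['time'],s['tool_pos'],jaw(s),s['q'][5])
snap('wrist','w6');X=cloud(load('w6'))
m=(np.hypot(X[...,0]-.502,X[...,1]+.227)<.03)&(X[...,2]>.12)&(X[...,2]<.129);q=X[m]
print(len(q),(q.max(0)+q.min(0))/2,np.ptp(q,axis=0))
c,r=cv2.minEnclosingCircle(q[:,:2].astype(np.float32));print(c,r)
E
```

```text
28.625 [ 0.50222794 -0.2270063   0.17291388] -1.068073246771283 -0.45168093079346083
3215 [ 0.50212122 -0.22711593  0.12453147] [0.04560917 0.04639285 0.00892232]
(0.5020053386688232, -0.22715556621551514) 0.023472309112548828
```

Emit:
move_arm(deltas=[[[0,0,0],[0,0,-0.3],-1],[[0,0,0],[0,0,-0.6],-1],[[0,0,0],[0,0,-0.74],-1],[[0,0,0],[0,0,-0.74],-1],[[0,0,0],[0,0,-0.74],1],[[0,0,0],[0,0,-0.74],1],[[0,0,0],[0,0,-0.74],1],[[0,0,0],[0,0,-0.74],1],[[0,0,0],[0,0,-0.74],1],[[0,0,0],[0,0,-0.74],1]])

```text
time: 29.92
tool_pos: [0.5025, -0.2279, 0.1017]
tcp_rot: [2.241, 2.202, -0.001]
wrist_force: [-4.0, 0.8, 7.1]
width: 0.496
```

```bash
python3 - <<'E'
from h import *
s=status.read_state();print(s['time'],s['tool_pos'],jaw(s),s['wrist_force'],s['torque'],s['width'])
E
```

```text
29.925 [ 0.50249304 -0.22790838  0.10171035] -1.0161825020302997 [-4.00725137  0.80555023  7.05155581] [0.09566828 0.81552266 0.0952777 ] 0.496042245894453
```

Emit:
move_arm(deltas=[[[0,0,-0.1],[0,0,0],1],[[0,0,-0.2],[0,0,0],1],[[0,0,-0.3],[0,0,0],1],[[0,0,-0.4],[0,0,0],1],[[0,0,-0.5],[0,0,0],1],[[0,0,-0.6],[0,0,0],1]])

```text
time: 30.68
tool_pos: [0.5019, -0.2276, 0.1017]
tcp_rot: [-2.998, -0.937, 0.003]
wrist_force: [-6.2, 0.8, 9.4]
width: 0.498
```

Emit:
move_arm(deltas=[[[0,0,-0.1],[0,0,0],1],[[0,0,-0.2],[0,0,0],1],[[0,0,-0.3],[0,0,0],1],[[0,0,-0.4],[0,0,0],1],[[0,0,-0.5],[0,0,0],1],[[0,0,-0.6],[0,0,0],1],[[0,0,-0.611],[0,0,0],1],[[0,0,-0.611],[0,0,0],1],[[0,0,-0.611],[0,0,0],1]])

```text
time: 31.8
tool_pos: [0.5018, -0.2269, 0.1017]
tcp_rot: [-3.093, 0.546, 0.004]
wrist_force: [-6.3, 4.1, 10.2]
width: 0.496
```

```bash
python3 - <<'E'
from h import *
s=status.read_state();print(s['time'],s['tool_pos'],jaw(s),s['wrist_force'],s['torque'],s['width'])
E
```

```text
31.8 [ 0.50179548 -0.22690426  0.10168248] -110.03590624771155 [-6.26866273  4.0964234  10.24725958] [ 0.6498952   1.2177699  -0.08273906] 0.4961523627317655
```

Emit:
move_arm(deltas=[[[0,0,0],[0,0,0],0],[[0,0,0],[0,0,0],-1],[[0,0,0],[0,0,0],-1],[[0,0,0],[0,0,0],-1],[[0,0,0],[0,0,0],-1],[[0,0,0],[0,0,0.3],-1],[[0,0,0],[0,0,0.75],-1],[[0,0,0],[0,0,1],-1]])

```text
time: 32.8
tool_pos: [0.5039, -0.2281, 0.2025]
tcp_rot: [3.093, -0.546, 0.005]
wrist_force: [-0.3, -0.2, 0.2]
width: 0.997
```

Emit:
move_arm(deltas=[[[0,0,0],[-0.4,-0.5,0.2],-1],[[0,0,0],[-0.8,-1,0.4],-1],[[0,0,0],[-0.8,-1,0.4],-1]])

```text
time: 33.17
tool_pos: [0.4217, -0.3305, 0.2419]
tcp_rot: [3.09, -0.551, 0.004]
wrist_force: [0.3, 0.5, -0.5]
width: 0.999
```

Emit:
move_arm(deltas=[[[0,0,0],[-0.4,-0.5,0],-1],[[0,0,0],[-0.9,-1,0],-1],[[0,0,0],[-0.9,-1,0],-1],[[0,0,0],[-0.9,-1,0],-1]])

```text
time: 33.67
tool_pos: [0.3329, -0.4272, 0.2394]
tcp_rot: [-3.092, 0.548, 0.0]
wrist_force: [-0.5, 0.0, -0.6]
width: 0.996
```

```bash
python3 - <<'E'
from h import *
s=status.read_state();print(s['time'],s['tool_pos'],s['wrist_force'],s['width'])
for n in('scene','top'): snap(n,n+'1')
yaw=np.deg2rad(-7.1);ex=np.array([np.cos(yaw),np.sin(yaw)]);ey=np.array([-ex[1],ex[0]])
def fit(D,zc):
    X=cloud(zc);
    return X
for n in('scene','top'):
    z0,z1=load(n+'0'),load(n+'1');X0,X1=cloud(z0),cloud(z1)
    out=[]
    for X in(X0,X1):
        q=X[...,:2]-[.5705,-.085];a=q@ex;b=q@ey
        m=(abs(a)<.085)&(abs(b)<.115)&(abs(X[...,2]-.081)<.006)
        if n=='scene' : m&=a<.06
        A=np.c_[a[m],b[m],np.ones(m.sum())];y=X[...,2][m]
        for _ in range(4):
            k=np.linalg.lstsq(A,y,rcond=None)[0];r=y-A@k;g=abs(r)<2.5*r.std();A,y=A[g],y[g]
        print(n,len(y),np.rad2deg(k[:2]).round(3),k[2].round(4),r.std().round(5),(np.rad2deg(np.sqrt(np.diag(np.linalg.inv(A.T@A)))*r.std())[:2]).round(3))
a=cv2.imread('pics/top1.png');b=cv2.imread('pics/scene1.png')
C=np.vstack([a[60:360,60:500],b[80:380,60:500]]);cv2.imwrite('pics/c4.png',C)
E
```

```text
33.675 [ 0.33289005 -0.42719739  0.23935181] [-0.47674592  0.0439665  -0.57373921] 0.9959160420831388
scene 3142 [0.653 0.097] 0.0821 0.001 [0.025 0.015]
scene 3178 [-0.147 -0.024] 0.0835 0.00103 [0.025 0.015]
top 5360 [0.668 0.168] 0.081 0.00189 [0.03  0.022]
top 5353 [ 0.015 -0.032] 0.0823 0.00186 [0.03  0.022]
```

View pics/c4.png

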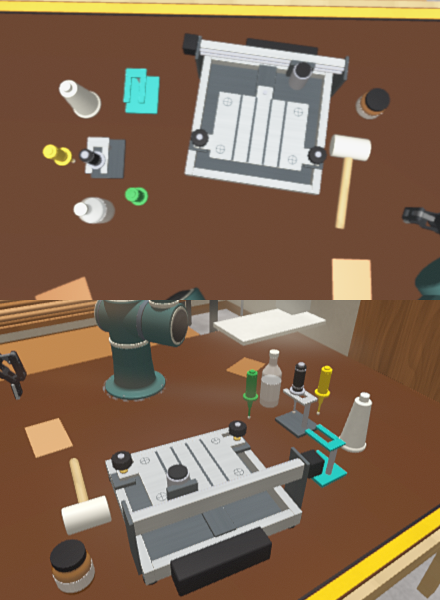

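Both pictures show the probe in the pale fork, the bystanders in place and the arm clear. The two cameras put the tilt change at about −0.65 to −0.80° along x and −0.12 to −0.20° along y. The touches called for −0.75° and −0.15°, so the bed is level well within 0.3°.

```bash
python3 -c "
from workcell import order;print(order.finish_job())"
```

```text
the job is handed in; nothing more can be done
None
```

The job is handed in at about 34 s of the 72 s allowed. The bed should be level to about 0.15° or better, within the 0.3° asked.

- **Probing:** I took the black probe from its fork and touched the four marks clockwise from the near left, at about 2–4.5 N. Mark 1's last step peaked near 4.5 N, just over the roughly 4 N at which the stylus starts to give. The heights showed the far side about 1.7 mm high (0.75°) and the left about 0.5 mm high (0.15°).
- **Probe return:** It was hung back in the fork and released. A picture afterwards showed it upright on its collar.
- **Levelling:** I turned the left wheel 73° and the right wheel 109°, both clockwise. The measured gripper rotation matched both figures.
- **Last checks:**
  - **Tilt:** By depth fits, the top camera reads about 0.02° along x and −0.03° along y. The scene camera reads −0.15° and −0.02°. They disagree slightly, but both are inside 0.3°. I did not touch the marks again, as the probe was already back in its fork.
  - **Surroundings:** The cone, bottle, mallet and jar look unmoved in the pictures, and the arm stands clear with the gripper open.

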